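# Box the bells by size

### The arm

A 6-joint arm with a two-finger parallel gripper is mounted at the origin on the work surface. World frame = base frame: x ahead of the robot, y to its left, z up, the work surface at z = 0. Lengths are in m, angles in rad, forces in N, time in s.
With the tool pointing down it reaches from about 0.35 to 0.975 m from the base axis. Payload 4.9 kg.
Tool frame: the origin (TCP) lies on the centre line of the jaws, within the pads' length; the fingertips stand manip.tip_reach ahead of it and the grasp point (between the pads) is the TCP (manip.tip_reach is the distance from the TCP to the fingertips, in m); z points along the fingers, y is the line along which they close (so a half turn about z gives the same grasp; the last joint's range is limited). The gripper opens to 85 mm and grips with 20 to 120 N. Pads are 22 mm wide; open, the fingers measure 114 mm over their backs; the gripper's body (76 mm by 85 mm) begins 54 mm behind the grasp point. The pads swing forward as they close: fully open they stand 13 mm farther back than shut.
Start: joints at [-1.355, 0.053, 1.613, -0, 1.476, -0.119], TCP at [0.205, -0.59, 0.25] pointing down, gripper open.
Joint ranges: [-3.01, 3.01], [-1.01, 2.22], [0.06, 2.58], [-1.02, 4.17], [0.09, 2.62], [-3.14, 3.14]. Speed limits (rad/s): [2.57, 2.57, 3.14, 3.14, 3.14, 3.14].

### API

Orientations are given as a unit quaternion [w, x, y, z].
In Python, from plant import manip gives the robot as it stands. The module is installed in compiled form; this text tells all that it offers.
- The arm moves only by the tool move_arm, never from a script. Its argument "rows" is a list of rows, each a list of 7 numbers: the shift along the tool's x, y, z in cm, then the turn, a rotation vector about the tool's x, y, z in degrees, then the opening, from -1 (shut) to 1 (fully open). In form: [[tx, ty, tz, ax, ay, az, jaw], ...]. A call has 1 to 20 rows; each row shifts and turns the commanded pose from where the row before left it, along the tool's axes as they then stand; what a row does not reach is not made up. A row lasts 1/12 s, in which the tool goes at most 41.7 mm and 7.16 degrees, less where a joint would pass 70% of its speed; a pose out of reach is approached as far as the arm can. A call is refused whole if a number of a shift passes 4.17 or a number of a turn 7.16, either way. A call with a gripper value outside its range is refused whole. The fingers move at their own pace and stop on an object; the grip force is fixed at half the most. Time passes only in rows, so rows that do not move let the fingers close. It gives the time, the measured TCP pose, the force, the opening and the grip force at its end, in the units of the state.
- manip.state(): the state, without advancing time (a new reading comes with each control period).
- manip.grab_frame(name): name is "scene" or "top"; returns a dict with "img" (480x640x3 uint8, blue, green, red), "mtx" (3x3 intrinsics, pixels), "k1" (the pictures are not rectified: a ray, as slopes to the right and down, at radius r is drawn at 1 + k1 r^2 times it, then the intrinsics apply), "R" (3x3) and "t" (3): a world point X has camera coordinates R X + t. Camera axes: x right, y down, z forward; pixel columns grow to the right and rows downward; lengths in m; the calibration is good to about 2 mm. A picture is of the moment at which its call begins. There is no depth.
- manip.job_done(): hands the job in; it is judged then, once.
The state is a dict: "time": time; "joint_pos": joint angles; "joint_vel": joint speeds; "joint_efforts": joint torques, N m; "tool_pos": TCP position; "tool_rot": TCP orientation; "contact_force": force on the tool from outside, world axes, zero at the start; "ft_torque": the same for the moment, N m; "gripper_width": opening from 0.0 (shut) to 1.0 (fully open); "grasp_force": force on a finger pad.
Only numpy, scipy, OpenCV 4.12 (cv2) and the standard library are available. Lean on these libraries where they do the work, as an engineer would, in place of code of your own. Each camera call takes 0.05 s, during which the arm holds its last target. There are 200 camera calls.

### The job

Pack the customer's order: pick out the four brass hand bells and stand each one upright in the open gift box of its size, the smallest bell in the smallest box and so on up to the largest in the largest, set down gently and not dropped. Leave the oil lamp and the water pot that stand among the bells where they are, and do not knock any of them over.

Things in the scene. Friction and masses are not known exactly. Their poses are not given: they have to be found in the camera images.
- bell_1: the smallest of four brass hand bells of one pattern, loose, standing on its mouth: flared bell, mouth 40 mm across, 42 mm high, with an upright round handle on top (44 mm long, straight grip 13 mm thick), 86 mm high over all; weighs about 100 g. Origin: centre of the mouth, at the very bottom; z up along the handle
- bell_2: the second smallest of four brass hand bells of one pattern, loose, standing on its mouth: flared bell, mouth 52 mm across, 56 mm high, with an upright round handle on top (50 mm long, straight grip 14 mm thick), 106 mm high over all; weighs about 180 g. Origin: centre of the mouth, at the very bottom; z up along the handle
- bell_3: the second largest of four brass hand bells of one pattern, loose, standing on its mouth: flared bell, mouth 64 mm across, 70 mm high, with an upright round handle on top (56 mm long, straight grip 15 mm thick), 126 mm high over all; weighs about 300 g. Origin: centre of the mouth, at the very bottom; z up along the handle
- bell_4: the largest of four brass hand bells of one pattern, loose, standing on its mouth: flared bell, mouth 76 mm across, 84 mm high, with an upright round handle on top (62 mm long, straight grip 16 mm thick), 146 mm high over all; weighs about 450 g. Origin: centre of the mouth, at the very bottom; z up along the handle
- box_1: the smallest of four open square cardboard gift boxes with grey felt on the floor, stands fast on the table: inside 62 x 62 mm, walls 4 mm thick, rim 34 mm above the table, felt floor 6 mm above the table. Belongs to the smallest bell. Origin: centre of the underside, on the table; x and y along the walls, z up
- box_2: the second smallest of four open square cardboard gift boxes with grey felt on the floor, stands fast on the table: inside 74 x 74 mm, walls 4 mm thick, rim 44 mm above the table, felt floor 6 mm above the table. Belongs to the second smallest bell. Origin: centre of the underside, on the table; x and y along the walls, z up
- box_3: the second largest of four open square cardboard gift boxes with grey felt on the floor, stands fast on the table: inside 86 x 86 mm, walls 4 mm thick, rim 54 mm above the table, felt floor 6 mm above the table. Belongs to the second largest bell. Origin: centre of the underside, on the table; x and y along the walls, z up
- box_4: the largest of four open square cardboard gift boxes with grey felt on the floor, stands fast on the table: inside 98 x 98 mm, walls 4 mm thick, rim 64 mm above the table, felt floor 6 mm above the table. Belongs to the largest bell. Origin: centre of the underside, on the table; x and y along the walls, z up
- lamp: bystander: brass standing oil lamp, loose, 128 mm high: foot 72 mm across, thin knopped stem, wide wick dish 64 mm across near the top with five lips and a short spike. Origin: centre of the underside; z up
- lota: bystander: brass water pot, loose, open at the top, 76 mm high: round belly 72 mm across, narrow neck, flared rim 60 mm across. Origin: centre of the underside; z up
Things that resemble listed ones, but are neither listed nor needed, are in the scene too. Leave any orange look-alike of the bell_3 alone.

How it is judged:
At the end, for the whole second after the job is handed in: each bell stands upright (within 0.08 rad) and at rest on the felt floor of the box of its own size, its centre within 18 mm of the box's centre; the lamp and the water pot stand upright within 20 mm of where they were (horizontal distance between bell_1 and box_1 below 0.018 m and z of bell_1 in the frame of box_1 below 0.01 m and angle between each of bell_1, bell_2, bell_3, bell_4, lamp, lota's own z axis and vertical below 0.08 rad and linear speed of each of bell_1, bell_2, bell_3, bell_4 below 0.02 m/s and horizontal distance between bell_2 and box_2 below 0.018 m and z of bell_2 in the frame of box_2 below 0.01 m and horizontal distance between bell_3 and box_3 below 0.018 m and z of bell_3 in the frame of box_3 below 0.01 m and horizontal distance between bell_4 and box_4 below 0.018 m and z of bell_4 in the frame of box_4 below 0.01 m and distance of each of lamp, lota from where it was at the start of the episode below 0.02 m); the robot touches nothing.
It fails at once if a bell goes down into its box faster than 0.55 m/s (dropped, not set down) ((horizontal distance between bell_1 and box_1 below 0.05 m and height (world z) of bell_1 below 0.05 m and linear speed of bell_1 above 0.55 m/s) or (horizontal distance between bell_2 and box_2 below 0.05 m and height (world z) of bell_2 below 0.05 m and linear speed of bell_2 above 0.55 m/s) or (horizontal distance between bell_3 and box_3 below 0.05 m and height (world z) of bell_3 below 0.05 m and linear speed of bell_3 above 0.55 m/s) or (horizontal distance between bell_4 and box_4 below 0.05 m and height (world z) of bell_4 below 0.05 m and linear speed of bell_4 above 0.55 m/s)).
It fails at once if the lamp or the water pot is shifted by more than 40 mm or lifted (distance of any of lamp, lota from where it was at the start of the episode above 0.04 m).
It fails at once if a bell, the lamp or the water pot is knocked over (tilted by more than 1.1 rad) (angle between any of bell_1, bell_2, bell_3, bell_4, lamp, lota's own z axis and vertical above 1.1 rad).
It also fails if it takes over 96 s, if anything falls off the work surface, if the arm or the gripper's body presses on something with over 40 N, if the wrist force passes 120 N, or if a joint passes its speed limit or range.

## Working session

There is one attempt and no reset: what is moved stays moved. The work goes in short steps, Python scripts to look and compute and a tool call to move; the robot and the scene stay as the last step left them, time stands still between calls to the robot, and variables do not carry over. Pictures are saved under pics/ and viewed, at most 14 in all, crops included, and the job is handed in when it is done.

Besides the shell and the picture viewer there is one more tool, called after "Request:" in YAML: its name, and indented under it one key for each argument. move_arm: Moves the arm, as the interface text tells. Its arguments: {"type":"object","properties":{"rows":{"type":"array","items":{"type":"array","items":{"type":"number"}}}},"required":["rows"]}

```bash
mkdir -p pics; python3 - <<'E'
from plant import manip
import cv2,pickle
for n in("scene","top"):
    f=manip.grab_frame(n);cv2.imwrite(f"pics/{n}0.png",f["img"]);pickle.dump(f,open(n+"0.pkl","wb"));print(n,f["mtx"],f["k1"],f["R"],f["t"])
print(manip.state(),manip.tip_reach)
E
```

```text
scene [[531.77740417   0.         318.36834582]
 [  0.         531.77740417 241.22168412]
 [  0.           0.           1.        ]] 0.04999920727544426 [[-0.54969031  0.8353669   0.00164756]
 [ 0.67326137  0.44418704 -0.59111506]
 [-0.49452977 -0.32382098 -0.80658557]] [ 0.33576165 -0.38432253  1.39418527]
top [[601.21645277   0.         318.82203613]
 [  0.         601.21645277 238.92159922]
 [  0.           0.           1.        ]] -0.19241451880227997 [[ 1.77120726e-02 -9.99842524e-01  1.10030452e-03]
 [-9.98599097e-01 -1.77449036e-02 -4.98493950e-02]
 [ 4.98610697e-02 -2.15826991e-04 -9.98756140e-01]] [-0.01462282  0.60976874  1.31654473]
{'time': 0.1, 'joint_pos': array([-1.35500845e+00,  5.33237085e-02,  1.61415548e+00, -1.32580268e-05,
        1.47601449e+00, -1.19008393e-01]), 'joint_vel': array([ 0.00020201, -0.00110735, -0.00140742,  0.00037675,  0.0021466 ,
        0.00069288]), 'joint_efforts': array([ 2.89571399e-04, -3.94904923e+01, -3.71362996e+01, -3.42465205e-05,
        3.91855458e-03,  1.12538109e-05]), 'tool_pos': array([ 0.20523799, -0.58977794,  0.24916628]), 'tool_rot': array([-9.49079057e-04,  9.86021069e-01,  1.66617972e-01, -5.25679652e-05]), 'contact_force': array([-0.88994738,  0.86039161, -0.25323603]), 'ft_torque': array([0.00495709, 0.00021997, 0.02455219]), 'grasp_force': 0.0, 'gripper_width': 1.0026619723344192} 0.019
```

View pics/scene0.png

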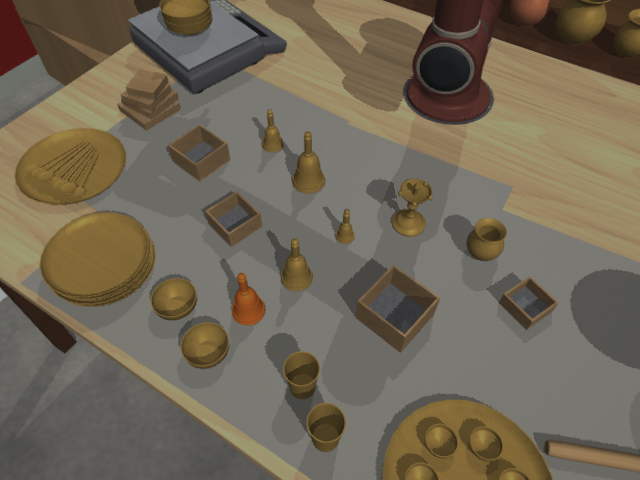

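View pics/top0.png

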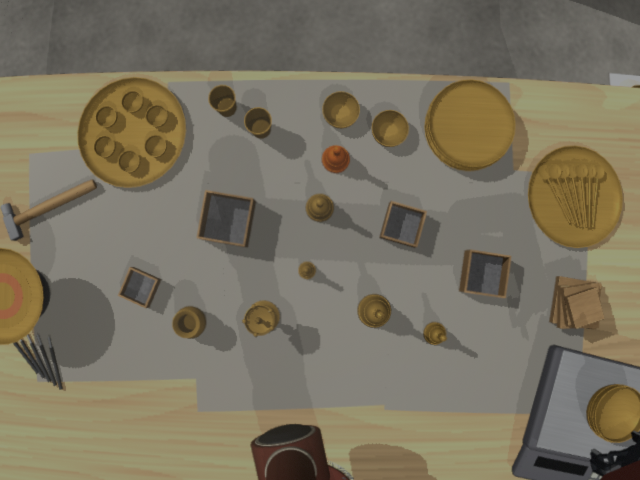

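The top view shows the bells at about (319,207), (306,269), (374,311) and (435,333), with the orange look-alike at (336,158). The boxes are at (227,219), (403,225), (487,273) and (140,287), the lamp at (261,319) and the pot at (188,322). I'll enlarge for precise points.

```bash
python3 - <<'E'
import cv2
t=cv2.imread("pics/top0.png");s=cv2.imread("pics/scene0.png")
def crop(i,x,y,w,h,k,n):
    c=cv2.resize(i[y:y+h,x:x+w],None,fx=k,fy=k,interpolation=cv2.INTER_CUBIC)
    for a in range(0,w,20): cv2.putText(c,str(x+a),(a*k,9),0,.35,(255,255,255),1);cv2.line(c,(a*k,10),(a*k,16),(255,255,255),1)
    for a in range(0,h,20): cv2.putText(c,str(y+a),(0,a*k+4),0,.35,(255,255,255),1);cv2.line(c,(24,a*k),(30,a*k),(255,255,255),1)
    cv2.imwrite("pics/"+n,c)
crop(t,110,190,200,150,4,"tl.png");crop(t,300,195,215,150,3,"tr.png");crop(s,160,95,260,200,3,"sl.png")
E
```

```text
(no output)
```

View pics/tl.png

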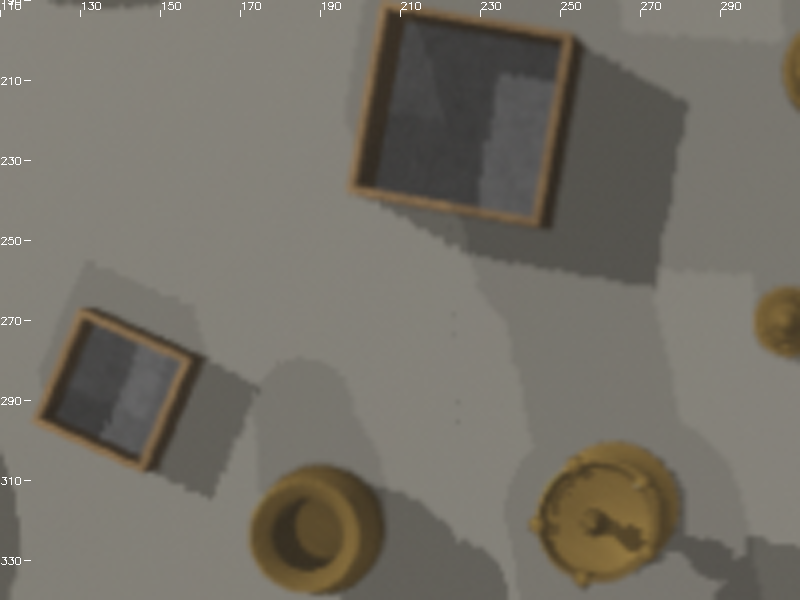

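View pics/tr.png

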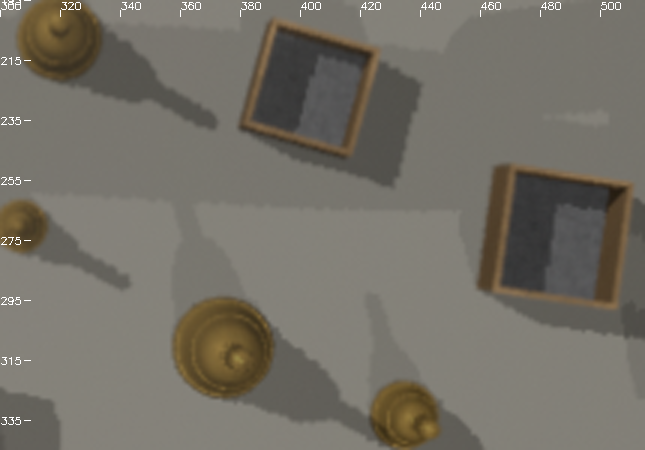

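View pics/sl.png

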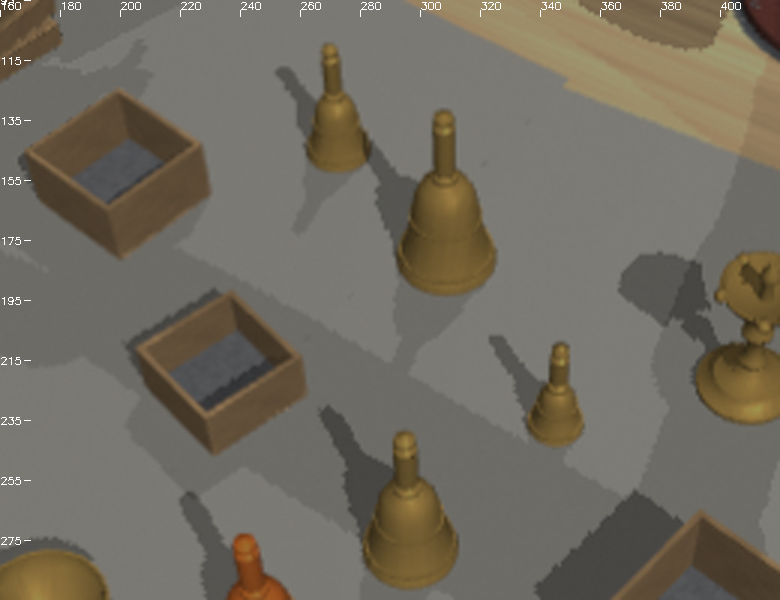

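The crops give bell knob tops, mouth outlines and box rim corners in all views. Now I'll cast the rays.

```bash
cat > h.py <<'E'
import numpy as np,pickle
from scipy.optimize import brentq
def ray(f,p):
    a=(np.array(p,float)-f["mtx"][:2,2])/f["mtx"][0,0]; rd=np.hypot(*a)
    r=brentq(lambda r:r*(1+f["k1"]*r*r)-rd,0,1.2) if rd>1e-9 else 0
    d=np.r_[a*(r/rd),1]; R=f["R"]
    return -R.T@f["t"],R.T@d
def cast(f,p,z):
    c,d=ray(f,p); return c+d*(z-c[2])/d[2]
def tri(f,p,g,q):
    a,u=ray(f,p);b,v=ray(g,q);s=np.linalg.lstsq(np.c_[u,-v],b-a,rcond=None)[0]
    A,B=a+u*s[0],b+v*s[1];return (A+B)/2,np.linalg.norm(A-B)
E
python3 - <<'E'
from h import *
np.set_printoptions(precision=4,suppress=True)
T=pickle.load(open("top0.pkl","rb"));S=pickle.load(open("scene0.pkl","rb"))
H=[.086,.106,.126,.146]
top=[(307,269.5),(442,337.7),(320,204.5),(379.7,314)];sc=[(346.7,210),(270,110.7),(294.5,240),(307.7,133)];m=[(307.2,270.5),(435,333),(319.7,207.7),(374.7,310.7)]
for i in range(4): print("bell",i+1,cast(T,top[i],H[i])[:2],tri(T,top[i],S,sc[i]),cast(S,sc[i],H[i])[:2],cast(T,m[i],.004)[:2])
L=lambda q:[(110+x/4,190+y/4) for x,y in q];Rr=lambda q:[(300+x/3,195+y/3) for x,y in q]
B=[L([(82,311),(194,357),(147,468),(37,417)]),Rr([(272,20),(379,47),(349,157),(240,126)]),Rr([(510,167),(633,184),(616,307),(494,291)]),L([(385,8),(573,36),(543,224),(350,190)])]
for i,b in enumerate(B):
    P=np.array([cast(T,p,.034+.01*i)[:2] for p in b]);e=np.roll(P,-1,0)-P
    print("box",i+1,P.mean(0),np.linalg.norm(e,axis=1),np.degrees(np.arctan2(e[:,1],e[:,0]))%90)
print("lamp",cast(T,(110+600/4,190+515/4),.1),"lota",cast(T,(110+315/4,190+528/4),.06))
E
```

```text
bell 1 [0.5419 0.0198] (array([0.5416, 0.0204, 0.0863]), np.float64(0.0013492694422089176)) [0.541  0.0209] [0.5396 0.0208]
bell 2 [ 0.4047 -0.2631] (array([ 0.4053, -0.2637,  0.1069]), np.float64(0.0019611792963148294)) [ 0.405  -0.2652] [ 0.4038 -0.2682]
bell 3 [ 0.6747 -0.0049] (array([ 0.6765, -0.0066,  0.119 ]), np.float64(0.003899186030761367)) [ 0.6816 -0.0051] [ 0.6806 -0.0045]
bell 4 [ 0.4556 -0.1279] (array([ 0.4559, -0.128 ,  0.1477]), np.float64(0.0006648267886538514)) [ 0.4545 -0.1294] [ 0.4524 -0.1313]
box 1 [0.495  0.3937] [0.0691 0.0671 0.0693 0.0645] [69.7694 67.6838 67.6286 67.5092]
box 2 [ 0.644  -0.1875] [0.0808 0.0834 0.0826 0.0808] [77.0464 75.1128 75.1896 73.8351]
box 3 [ 0.5378 -0.3738] [0.0934 0.0907 0.0923 0.0906] [83.2346 82.3799 83.182  83.0771]
box 4 [0.6477 0.1972] [0.1034 0.1022 0.1062 0.1   ] [82.3429 82.3186 81.1449 80.7201]
lamp [0.438  0.1151 0.1   ] lota [0.4236 0.2731 0.06  ]
```

Request:
move_arm:
  rows:
    - [0, 0, 0, 0, 0, 6.4, 1]
    - [0, 0, 0, 0, 0, 6.4, 1]
    - [0, 0, 0, 0, 0, 6.4, 1]
    - [0.8, -1.2, 0, 0, 0, 0, 1]
    - [1.6, -2.6, 0, 0, 0, 0, 1]
    - [1.6, -2.6, 0, 0, 0, 0, 1]
    - [1.6, -2.6, 0, 0, 0, 0, 1]
    - [1.6, -2.6, 0, 0, 0, 0, 1]
    - [1.6, -2.6, 0, 0, 0, 0, 1]
    - [1.6, -2.6, 0, 0, 0, 0, 1]
    - [1.6, -2.6, 0, 0, 0, 0, 1]
    - [1.6, -2.6, 0, 0, 0, 0, 1]
    - [1.6, -2.6, 0, 0, 0, 0, 1]
    - [1.6, -2.6, 0, 0, 0, 0, 1]
    - [1.6, -2.6, 0, 0, 0, 0, 1]
    - [1.6, -2.6, 0, 0, 0, 0, 1]
    - [0.8, -1.2, 0, 0, 0, 0, 1]
    - [0, 0, 0, 0, 0, 0, 1]

```text
time: 1.6
tool_pos: [0.4144, -0.2511, 0.2499]
tool_rot: [-0.001, 1.0, 0.003, 0.0]
contact_force: [0.1, 0.1, 1.0]
gripper_width: 0.997
grasp_force: 0.0
```

Request:
move_arm:
  rows:
    - [-0.5, 0.8, 0, 0, 0, 0, 1]
    - [-0.5, 0.7, 0, 0, 0, 0, 1]
    - [0, 0, 2, 0, 0, 0, 1]
    - [0, 0, 2.5, 0, 0, 0, 1]
    - [0, 0, 2.5, 0, 0, 0, 1]
    - [0, 0, 2.5, 0, 0, 0, 1]
    - [0, 0, 2.5, 0, 0, 0, 1]
    - [0, 0, 2, 0, 0, 0, 1]
    - [0, 0, 1.5, 0, 0, 0, 1]
    - [0, 0, 1.1, 0, 0, 0, 1]
    - [0, 0, 0, 0, 0, 0, 1]

```text
time: 2.52
tool_pos: [0.4011, -0.2693, 0.0815]
tool_rot: [-0.002, 1.0, -0.001, -0.002]
contact_force: [0.7, 0.6, -0.2]
gripper_width: 1.0
grasp_force: 0.0
```

```bash
python3 - <<'E'
from plant import manip
import cv2
f=manip.grab_frame("scene");print(manip.state()["tool_pos"],manip.state()["contact_force"])
cv2.imwrite("pics/s1.png",cv2.resize(f["img"][50:250,150:400],None,fx=3,fy=3))
E
```

```text
[ 0.40209265 -0.2697921   0.08318547] [0.81214069 0.08978647 1.12802932]
```

View pics/s1.png

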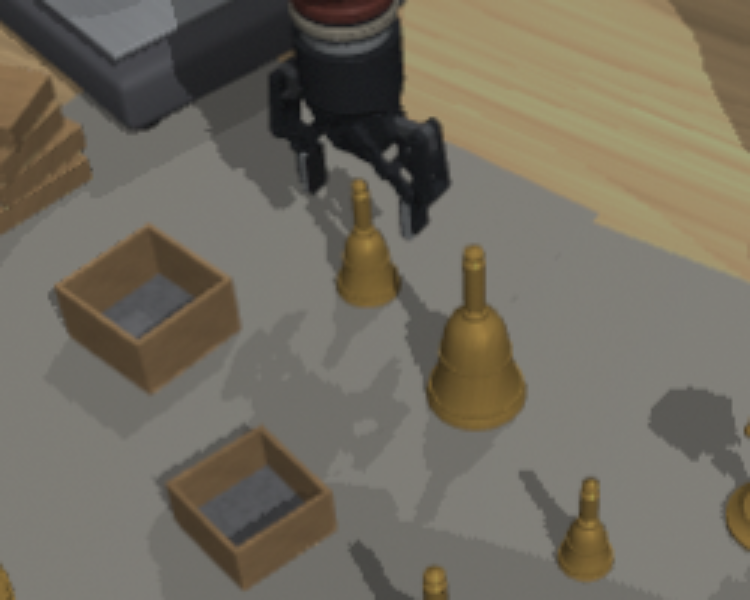

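The scene view shows the open jaws straddling bell_2's handle, with tips at about (254,112) and (287,127) and the handle top at (270,110). I'll check that numerically.

```bash
python3 - <<'E'
from h import *
from plant import manip
S=pickle.load(open("scene0.pkl","rb"))
s=manip.state();print(s["tool_pos"],s["tool_rot"])
print(tuple(cast(S,(270,119.5),z)[:2] for z in (.077,.064)))
for c in [(270,119),(270.5,124)]: print(cast(S,c,.09),cast(S,c,.08))
E
```

```text
[ 0.40209265 -0.2697921   0.08318547] [-8.55804262e-04  9.99998640e-01 -9.20248633e-04 -1.06840292e-03]
(array([ 0.40268438, -0.26957084]), array([ 0.39110683, -0.279264  ]))
[ 0.41291604 -0.26086758  0.09      ] [ 0.40399355 -0.26833613  0.08      ]
[ 0.42566174 -0.25010832  0.09      ] [ 0.41689723 -0.25744351  0.08      ]
```

Request:
move_arm:
  rows:
    - [0.25, -0.35, 0, 0, 0, 0, 1]
    - [0, 0, 0, 0, 0, 0, 0.2]
    - [0, 0, 0, 0, 0, 0, -0.4]
    - [0, 0, 0, 0, 0, 0, -1]
    - [0, 0, 0, 0, 0, 0, -1]
    - [0, 0, 0, 0, 0, 0, -1]
    - [0, 0, 0, 0, 0, 0, -1]
    - [0, 0, 0, 0, 0, 0, -1]
    - [0, 0, 0, 0, 0, 0, -1]
    - [0, 0, 0, 0, 0, 0, -1]
    - [0, 0, 0, 0, 0, 0, -1]

```text
time: 3.48
tool_pos: [0.4059, -0.2657, 0.0842]
tool_rot: [-0.0, 1.0, -0.0, -0.0]
contact_force: [0.2, -1.1, -0.2]
gripper_width: 0.151
grasp_force: 58.5
```

Request:
move_arm:
  rows:
    - [0, 0, -1, 0, 0, 0, -1]
    - [0, 0, -2, 0, 0, 0, -1]
    - [0, 0, -3, 0, 0, 0, -1]
    - [0, 0, -3, 0, 0, 0, -1]
    - [0, 0, -3, 0, 0, 0, -1]
    - [0, 0, -1, 0, 0, 0, -1]
    - [2, -0.6, 0, 0, 0, 0, -1]
    - [3, -1, 0, 0, 0, 0, -1]
    - [3, -1, 0, 0, 0, 0, -1]
    - [3, -1, 0, 0, 0, 0, -1]
    - [3, -1, 0, 0, 0, 0, -1]
    - [3, -1, 0, 0, 0, 0, -1]
    - [3, -1, 0, 0, 0, 0, -1]
    - [2.2, -0.7, 0, 0, 0, 0, -1]
    - [1.6, -0.5, 0, 0, 0, 0, -1]
    - [0, 0, 0, 0, 0, 0, -1]
    - [0, 0, 0, 0, 0, 0, -1]

```text
time: 4.9
tool_pos: [0.6439, -0.1873, 0.2127]
tool_rot: [-0.0, 1.0, 0.0, -0.001]
contact_force: [-1.1, -0.6, -2.1]
gripper_width: 0.143
grasp_force: 58.6
```

```bash
python3 - <<'E'
from plant import manip
import cv2
f=manip.grab_frame("scene");print(manip.state()["tool_pos"])
cv2.imwrite("pics/s2.png",cv2.resize(f["img"][100:300,100:350],None,fx=3,fy=3))
E
```

```text
[ 0.64331727 -0.18773623  0.21293769]
```

View pics/s2.png

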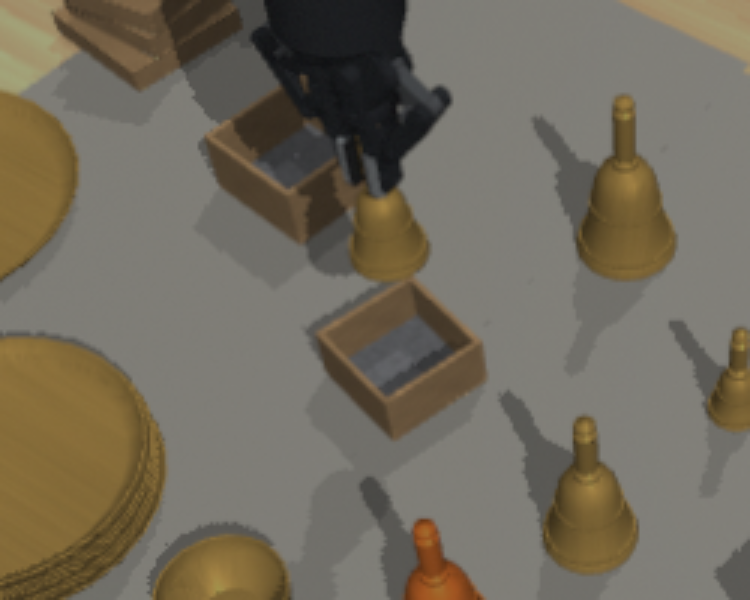

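```bash
cat >> h.py <<'E'
import cv2
def proj(f,X):
    c=f["R"]@np.array(X)+f["t"];a=c[:2]/c[2];return a*(1+f["k1"]*(a@a))*f["mtx"][0,0]+f["mtx"][:2,2]
def brass(img):
    h=cv2.cvtColor(img,cv2.COLOR_BGR2HSV);return cv2.inRange(h,(18,110,40),(30,255,255))
E
python3 - <<'E'
from h import *
from plant import manip
S=pickle.load(open("scene0.pkl","rb"));p=manip.state()["tool_pos"]
for dz in (-.083,-.063,-.028): 
    q=proj(S,p+[0,0,dz]);print(q,(q-[100,100])*3)
E
```

```text
[228.28380941 183.7049374 ] [384.85142824 251.11481219]
[226.85252095 176.57795259] [380.55756286 229.73385776]
[224.22931736 163.53453468] [372.68795209 190.60360403]
```

Bell_2 hangs upright: its mouth is at (388,252) in the crop, against an expected (385,251). I'll lower it.

Request:
move_arm:
  rows:
    - [0, 0, 1, 0, 0, 0, -1]
    - [0, 0, 2, 0, 0, 0, -1]
    - [0, 0, 2, 0, 0, 0, -1]
    - [0, 0, 2, 0, 0, 0, -1]
    - [0, 0, 2, 0, 0, 0, -1]
    - [0, 0, 1.3, 0, 0, 0, -1]
    - [0, 0, 0.8, 0, 0, 0, -1]
    - [0, 0, 0.4, 0, 0, 0, -1]
    - [0, 0, 0.3, 0, 0, 0, -1]
    - [0, 0, 0.2, 0, 0, 0, -1]
    - [0, 0, 0.1, 0, 0, 0, -1]
    - [0, 0, 0.1, 0, 0, 0, -1]
    - [0, 0, 0, 0, 0, 0, -1]
    - [0, 0, 0, 0, 0, 0, -1]

```text
time: 6.12
tool_pos: [0.6443, -0.188, 0.0929]
tool_rot: [0.0, 1.0, -0.0, 0.0]
contact_force: [-0.6, -0.5, -2.2]
gripper_width: 0.148
grasp_force: 58.6
```

Request:
move_arm:
  rows:
    - [0, 0, 0.1, 0, 0, 0, -1]
    - [0, 0, 0.1, 0, 0, 0, -1]
    - [0, 0, 0, 0, 0, 0, -1]
    - [0, 0, 0, 0, 0, 0, -1]

```text
time: 6.45
tool_pos: [0.644, -0.1879, 0.0903]
tool_rot: [0.0, 1.0, -0.0, -0.0]
contact_force: [-0.4, -0.7, -2.1]
gripper_width: 0.143
grasp_force: 58.6
```

Request:
move_arm:
  rows:
    - [0, 0, 0.1, 0, 0, 0, -1]
    - [0, 0, 0, 0, 0, 0, -1]
    - [0, 0, 0.1, 0, 0, 0, -1]
    - [0, 0, 0, 0, 0, 0, -1]

```text
time: 6.78
tool_pos: [0.6444, -0.1881, 0.0902]
tool_rot: [0.0, 1.0, -0.0, 0.0]
contact_force: [-4.1, 0.5, 7.1]
gripper_width: 0.147
grasp_force: 59.7
```

Request:
move_arm:
  rows:
    - [0, 0, 0, 0, 0, 0, -0.6]
    - [0, 0, 0, 0, 0, 0, -0.3]
    - [0, 0, 0, 0, 0, 0, 0.2]
    - [0, 0, 0, 0, 0, 0, 1]
    - [0, 0, 0, 0, 0, 0, 1]
    - [0, 0, 0, 0, 0, 0, 1]
    - [0, 0, -1, 0, 0, 0, 1]
    - [0, 0, -2, 0, 0, 0, 1]
    - [0, 0, -3, 0, 0, 0, 1]
    - [0, 0, -3, 0, 0, 0, 1]
    - [0, 0, -3, 0, 0, 0, 1]
    - [0, 0, -3, 0, 0, 0, 1]
    - [0.4, -2, 0, 0, 0, 0, 1]
    - [0.6, -3, 0, 0, 0, 0, 1]
    - [0.6, -3, 0, 0, 0, 0, 1]
    - [0.6, -3, 0, 0, 0, 0, 1]
    - [0.6, -3, 0, 0, 0, 0, 1]
    - [0.4, -2.3, 0, 0, 0, 0, 1]
    - [0.2, -2, 0, 0, 0, 0, 1]
    - [0, 0, 0, 0, 0, 0, 1]

```text
time: 8.45
tool_pos: [0.6783, -0.0012, 0.2392]
tool_rot: [-0.001, 1.0, 0.002, 0.0]
contact_force: [0.3, -0.0, 1.1]
gripper_width: 0.998
grasp_force: 0.0
```

```bash
python3 - <<'E'
from plant import manip
import cv2
f=manip.grab_frame("scene");print(manip.state()["tool_pos"])
cv2.imwrite("pics/s3.png",cv2.resize(f["img"][100:320,100:366],None,fx=3,fy=3)[:600])
E
```

```text
[ 0.6781833  -0.003087    0.23913146]
```

View pics/s3.png

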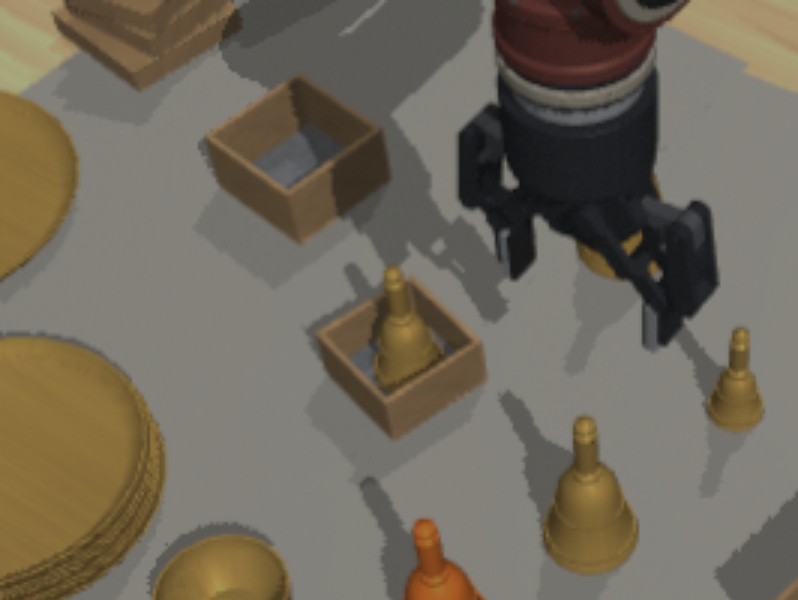

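Bell_2 stands centred in box_2, near (405,345). The gripper is over bell_3, whose handle is at (585,430). Descend and grip.

Request:
move_arm:
  rows:
    - [0, 0.2, 1, 0, 0, 0, 1]
    - [0, 0, 2, 0, 0, 0, 1]
    - [0, 0, 2.5, 0, 0, 0, 1]
    - [0, 0, 2.5, 0, 0, 0, 1]
    - [0, 0, 2.5, 0, 0, 0, 1]
    - [0, 0, 1.5, 0, 0, 0, 1]
    - [0, 0, 1, 0, 0, 0, 1]
    - [0, 0, 0.5, 0, 0, 0, 1]
    - [0, 0, 0, 0, 0, 0, 1]
    - [0, 0, 0, 0, 0, 0, 0.2]
    - [0, 0, 0, 0, 0, 0, -0.4]
    - [0, 0, 0, 0, 0, 0, -1]
    - [0, 0, 0, 0, 0, 0, -1]
    - [0, 0, 0, 0, 0, 0, -1]
    - [0, 0, 0, 0, 0, 0, -1]
    - [0, 0, 0, 0, 0, 0, -1]
    - [0, 0, 0, 0, 0, 0, -1]
    - [0, 0, 0, 0, 0, 0, -1]

```text
time: 10.0
tool_pos: [0.6784, -0.0067, 0.104]
tool_rot: [-0.0, 1.0, -0.0, 0.0]
contact_force: [-1.0, 1.8, 3.3]
gripper_width: 0.157
grasp_force: 58.4
```

Request:
move_arm:
  rows:
    - [0, 0, -1, 0, 0, 0, -1]
    - [0, 0, -2, 0, 0, 0, -1]
    - [0, 0, -3, 0, 0, 0, -1]
    - [0, 0, -3, 0, 0, 0, -1]
    - [0, 0, -3, 0, 0, 0, -1]
    - [0, 0, -2, 0, 0, 0, -1]
    - [0, 0, -1, 0, 0, 0, -1]
    - [-0.5, 1.2, 0, 0, 0, 0, -1]
    - [-1, 2.6, 0, 0, 0, 0, -1]
    - [-1.25, 3.3, 0, 0, 0, 0, -1]
    - [-1.25, 3.3, 0, 0, 0, 0, -1]
    - [-1.25, 3.3, 0, 0, 0, 0, -1]
    - [-1.25, 3.3, 0, 0, 0, 0, -1]
    - [-1.25, 3.3, 0, 0, 0, 0, -1]
    - [-1.25, 3.3, 0, 0, 0, 0, -1]
    - [-1.25, 3.3, 0, 0, 0, 0, -1]
    - [-1.25, 3.3, 0, 0, 0, 0, -1]
    - [-1.25, 3.3, 0, 0, 0, 0, -1]
    - [-0.8, 2, 0, 0, 0, 0, -1]
    - [-0.5, 1.2, 0, 0, 0, 0, -1]

```text
time: 11.67
tool_pos: [0.5344, -0.3763, 0.2499]
tool_rot: [-0.001, 1.0, -0.002, -0.002]
contact_force: [-0.4, -0.4, -3.4]
gripper_width: 0.156
grasp_force: 58.7
```

Request:
move_arm:
  rows:
    - [0, 0, 0, 0, 0, 0, -1]
    - [0, 0, 0, 0, 0, 0, -1]

```text
time: 11.83
tool_pos: [0.5365, -0.3736, 0.2513]
tool_rot: [-0.001, 1.0, -0.001, -0.001]
contact_force: [-0.1, 1.3, -3.6]
gripper_width: 0.157
grasp_force: 58.7
```

```bash
python3 - <<'E'
from h import *
from plant import manip
f=manip.grab_frame("scene");p=manip.state()["tool_pos"];print(p)
q=proj(f,p-[0,0,.104]);print(q,proj(f,p-[0,0,.034]));x,y=[int(v) for v in q];x0=max(x-100,0);y0=max(y-100,0);print(x0,y0)
cv2.imwrite("pics/s4.png",cv2.resize(f["img"][y0:y0+200,x0:x0+200],None,fx=3,fy=3))
E
```

```text
[ 0.53709625 -0.3729252   0.25180484]
[190.2169851  110.71622968] [183.30842027  82.97330069]
90 10
```

View pics/s4.png

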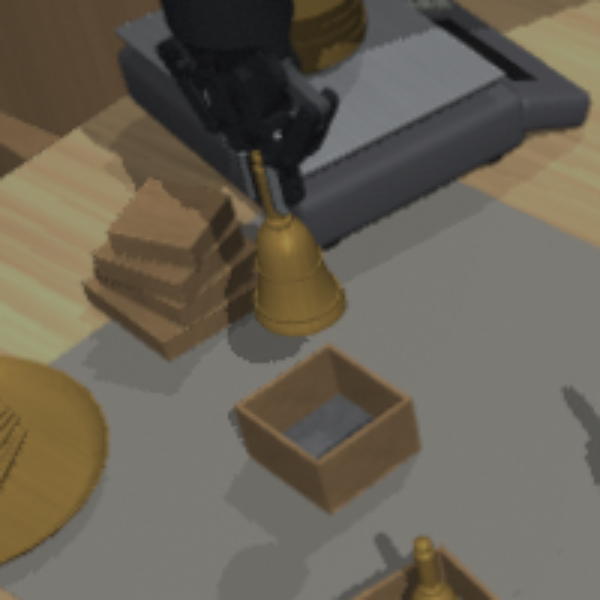

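Bell_3 hangs upright, with its mouth at (303,305) in the crop as projected, and it is over box_3. Lower.

Request:
move_arm:
  rows:
    - [0.1, 0, 1, 0, 0, 0, -1]
    - [0, 0, 2, 0, 0, 0, -1]
    - [0, 0, 2, 0, 0, 0, -1]
    - [0, 0, 2, 0, 0, 0, -1]
    - [0, 0, 2, 0, 0, 0, -1]
    - [0, 0, 2, 0, 0, 0, -1]
    - [0, 0, 1.3, 0, 0, 0, -1]
    - [0, 0, 0.8, 0, 0, 0, -1]
    - [0, 0, 0.4, 0, 0, 0, -1]
    - [0, 0, 0.2, 0, 0, 0, -1]
    - [0, 0, 0.1, 0, 0, 0, -1]
    - [0, 0, 0.1, 0, 0, 0, -1]
    - [0, 0, 0.1, 0, 0, 0, -1]
    - [0, 0, 0, 0, 0, 0, -1]
    - [0, 0, 0, 0, 0, 0, -1]

```text
time: 13.13
tool_pos: [0.5386, -0.3741, 0.1139]
tool_rot: [0.0, 1.0, -0.0, 0.0]
contact_force: [-0.0, 1.0, -3.1]
gripper_width: 0.157
grasp_force: 58.8
```

Request:
move_arm:
  rows:
    - [0, 0, 0.1, 0, 0, 0, -1]
    - [0, 0, 0.1, 0, 0, 0, -1]
    - [0, 0, 0.1, 0, 0, 0, -1]
    - [0, 0, 0, 0, 0, 0, -1]
    - [0, 0, 0.1, 0, 0, 0, -1]
    - [0, 0, 0, 0, 0, 0, -1]

```text
time: 13.63
tool_pos: [0.5386, -0.374, 0.11]
tool_rot: [0.0, 1.0, -0.0, 0.0]
contact_force: [-1.4, 1.4, 0.4]
gripper_width: 0.155
grasp_force: 59.1
```

Request:
move_arm:
  rows:
    - [0, 0, 0, 0, 0, 0, -0.6]
    - [0, 0, 0, 0, 0, 0, -0.3]
    - [0, 0, 0, 0, 0, 0, 0.2]
    - [0, 0, 0, 0, 0, 0, 1]
    - [0, 0, 0, 0, 0, 0, 1]
    - [0, 0, 0, 0, 0, 0, 1]
    - [0, 0, -1, 0, 0, 0, 1]
    - [0, 0, -2, 0, 0, 0, 1]
    - [0, 0, -3, 0, 0, 0, 1]
    - [0, 0, -3, 0, 0, 0, 1]
    - [0, 0, -3, 0, 0, 0, 1]
    - [0, 0, -2, 0, 0, 0, 1]
    - [-0.8, -2.4, 0, 0, 0, 0, 1]
    - [-1.3, -3.7, 0, 0, 0, 0, 1]
    - [-1.3, -3.7, 0, 0, 0, 0, 1]
    - [-1.3, -3.7, 0, 0, 0, 0, 1]
    - [-1.3, -3.7, 0, 0, 0, 0, 1]
    - [-1.3, -3.7, 0, 0, 0, 0, 1]
    - [-0.8, -2.4, 0, 0, 0, 0, 1]
    - [-0.3, -1.2, 0, 0, 0, 0, 1]

```text
time: 15.3
tool_pos: [0.4536, -0.1264, 0.2502]
tool_rot: [0.0, 1.0, 0.001, 0.001]
contact_force: [0.0, 0.1, 0.7]
gripper_width: 1.0
grasp_force: 0.0
```

Request:
move_arm:
  rows:
    - [0, 0, 0, 0, 0, 0, 1]
    - [0, 0, 0, 0, 0, 0, 1]

```text
time: 15.47
tool_pos: [0.4549, -0.1291, 0.2501]
tool_rot: [0.001, 1.0, 0.0, 0.001]
contact_force: [0.0, -1.0, 0.5]
gripper_width: 1.001
grasp_force: 0.0
```

Descend to z 0.124, grip and lift.

Request:
move_arm:
  rows:
    - [0, 0, 1, 0, 0, 0, 1]
    - [0, 0, 2, 0, 0, 0, 1]
    - [0, 0, 2.5, 0, 0, 0, 1]
    - [0, 0, 2.5, 0, 0, 0, 1]
    - [0, 0, 2, 0, 0, 0, 1]
    - [0, 0, 1.5, 0, 0, 0, 1]
    - [0, 0, 1, 0, 0, 0, 1]
    - [0, 0, 0.1, 0, 0, 0, 1]
    - [0, 0, 0, 0, 0, 0, 1]
    - [0, 0, 0, 0, 0, 0, 0.2]
    - [0, 0, 0, 0, 0, 0, -0.4]
    - [0, 0, 0, 0, 0, 0, -1]
    - [0, 0, 0, 0, 0, 0, -1]
    - [0, 0, 0, 0, 0, 0, -1]
    - [0, 0, 0, 0, 0, 0, -1]
    - [0, 0, 0, 0, 0, 0, -1]
    - [0, 0, 0, 0, 0, 0, -1]
    - [0, 0, 0, 0, 0, 0, -1]

```text
time: 16.97
tool_pos: [0.4546, -0.129, 0.1235]
tool_rot: [0.0, 1.0, -0.0, 0.0]
contact_force: [-0.5, -0.2, 0.6]
gripper_width: 0.172
grasp_force: 59.0
```

Request:
move_arm:
  rows:
    - [0, 0, -1, 0, 0, 0, -1]
    - [0, 0, -2, 0, 0, 0, -1]
    - [0, 0, -3, 0, 0, 0, -1]
    - [0, 0, -3, 0, 0, 0, -1]
    - [0, 0, -3, 0, 0, 0, -1]
    - [0, 0, -2, 0, 0, 0, -1]
    - [0, 0, -1, 0, 0, 0, -1]
    - [0.7, -1.2, 0, 0, 0, 0, -1]
    - [1.4, -2.4, 0, 0, 0, 0, -1]
    - [1.8, -3, 0, 0, 0, 0, -1]
    - [1.8, -3, 0, 0, 0, 0, -1]
    - [1.8, -3, 0, 0, 0, 0, -1]
    - [1.8, -3, 0, 0, 0, 0, -1]
    - [1.8, -3, 0, 0, 0, 0, -1]
    - [1.8, -3, 0, 0, 0, 0, -1]
    - [1.8, -3, 0, 0, 0, 0, -1]
    - [1.8, -3, 0, 0, 0, 0, -1]
    - [1.5, -2.6, 0, 0, 0, 0, -1]
    - [0.8, -1.4, 0, 0, 0, 0, -1]
    - [0.5, -1, 0, 0, 0, 0, -1]

```text
time: 18.63
tool_pos: [0.6473, 0.199, 0.2706]
tool_rot: [0.0, 1.0, 0.001, -0.002]
contact_force: [-1.2, -0.9, -4.3]
gripper_width: 0.168
grasp_force: 58.9
```

Request:
move_arm:
  rows:
    - [0, 0, 0, 0, 0, 0, -1]
    - [0, 0, 0, 0, 0, 0, -1]

```text
time: 18.8
tool_pos: [0.6469, 0.1968, 0.2719]
tool_rot: [0.001, 1.0, 0.0, -0.001]
contact_force: [0.2, -0.6, -3.4]
gripper_width: 0.169
grasp_force: 58.9
```

```bash
python3 - <<'E'
from h import *
from plant import manip
f=manip.grab_frame("scene");p=manip.state()["tool_pos"];print(p)
q=proj(f,p-[0,0,.1235]);x,y=[int(v) for v in q];x0=max(x-100,0);y0=max(y-100,0);print(3*(q-[x0,y0]),3*(proj(f,p-[0,0,.04])-[x0,y0]),x0,y0)
cv2.imwrite("pics/s5.png",cv2.resize(f["img"][y0:y0+200,x0:x0+200],None,fx=3,fy=3))
E
```

```text
[0.64693739 0.19620375 0.27237702]
[301.94803696 301.04536196] [323.40851575 212.6543634 ] 304 171
```

View pics/s5.png

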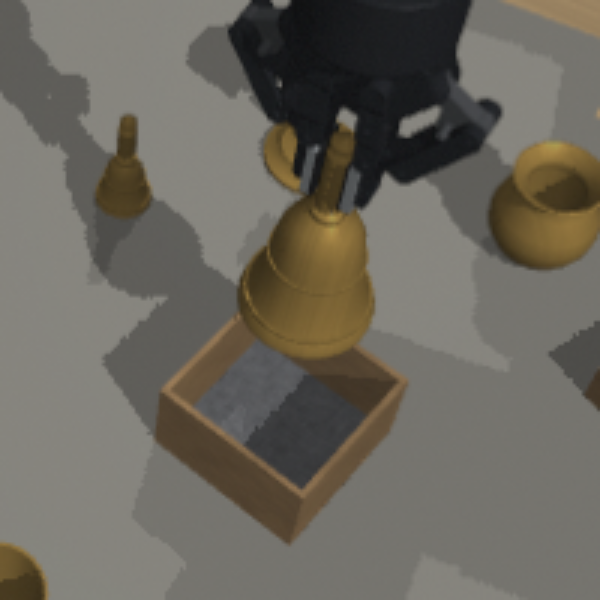

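Bell_4 is over box_4, nearly upright, with its mouth at about (305,309) against a projected (302,301). Lower.

Request:
move_arm:
  rows:
    - [0, 0, 1, 0, 0, 0, -1]
    - [0, 0, 2, 0, 0, 0, -1]
    - [0, 0, 2, 0, 0, 0, -1]
    - [0, 0, 2, 0, 0, 0, -1]
    - [0, 0, 2, 0, 0, 0, -1]
    - [0, 0, 2, 0, 0, 0, -1]
    - [0, 0, 1.3, 0, 0, 0, -1]
    - [0, 0, 0.8, 0, 0, 0, -1]
    - [0, 0, 0.4, 0, 0, 0, -1]
    - [0, 0, 0.2, 0, 0, 0, -1]
    - [0, 0, 0.1, 0, 0, 0, -1]
    - [0, 0, 0.1, 0, 0, 0, -1]
    - [0, 0, 0, 0, 0, 0, -1]
    - [0, 0, 0, 0, 0, 0, -1]

```text
time: 20.02
tool_pos: [0.6481, 0.1972, 0.1354]
tool_rot: [-0.0, 1.0, -0.0, 0.001]
contact_force: [-0.2, 0.0, -4.2]
gripper_width: 0.169
grasp_force: 58.9
```

Request:
move_arm:
  rows:
    - [0, 0, 0.1, 0, 0, 0, -1]
    - [0, 0, 0.1, 0, 0, 0, -1]
    - [0, 0, 0.1, 0, 0, 0, -1]
    - [0, 0, 0.1, 0, 0, 0, -1]
    - [0, 0, 0.1, 0, 0, 0, -1]
    - [0, 0, 0, 0, 0, 0, -1]
    - [0, 0, 0.1, 0, 0, 0, -1]
    - [0, 0, 0, 0, 0, 0, -1]

```text
time: 20.68
tool_pos: [0.648, 0.1971, 0.1295]
tool_rot: [-0.0, 1.0, -0.0, 0.0]
contact_force: [-2.7, -0.5, 1.4]
gripper_width: 0.171
grasp_force: 59.5
```

Request:
move_arm:
  rows:
    - [0, 0, 0, 0, 0, 0, -0.6]
    - [0, 0, 0, 0, 0, 0, -0.3]
    - [0, 0, 0, 0, 0, 0, 0.2]
    - [0, 0, 0, 0, 0, 0, 1]
    - [0, 0, 0, 0, 0, 0, 1]
    - [0, 0, 0, 0, 0, 0, 1]
    - [0, 0, -1, 0, 0, 0, 1]
    - [0, 0, -2, 0, 0, 0, 1]
    - [0, 0, -3, 0, 0, 0, 1]
    - [0, 0, -3, 0, 0, 0, 1]
    - [0, 0, -3, 0, 0, 0, 1]
    - [-1, 1.7, 0, 0, 0, 0, 1]
    - [-2, 3.3, 0, 0, 0, 0, 1]
    - [-2, 3.3, 0, 0, 0, 0, 1]
    - [-2, 3.3, 0, 0, 0, 0, 1]
    - [-2, 3.3, 0, 0, 0, 0, 1]
    - [-1.2, 2, 0, 0, 0, 0, 1]
    - [-0.5, 0.8, 0, 0, 0, 0, 1]
    - [0, 0, 0, 0, 0, 0, 1]
    - [0, 0, 0, 0, 0, 0, 1]

```text
time: 22.35
tool_pos: [0.541, 0.0204, 0.2491]
tool_rot: [-0.0, 1.0, -0.0, 0.001]
contact_force: [0.1, -0.1, 0.3]
gripper_width: 1.001
grasp_force: 0.0
```

Request:
move_arm:
  rows:
    - [0, 0, 1, 0, 0, 0, 1]
    - [0, 0, 2.5, 0, 0, 0, 1]
    - [0, 0, 3, 0, 0, 0, 1]
    - [0, 0, 3, 0, 0, 0, 1]
    - [0, 0, 3, 0, 0, 0, 1]
    - [0, 0, 2.5, 0, 0, 0, 1]
    - [0, 0, 1.7, 0, 0, 0, 1]
    - [0, 0, 1, 0, 0, 0, 1]
    - [0, 0, 0.5, 0, 0, 0, 1]
    - [0, 0, 0, 0, 0, 0, 1]
    - [0, 0, 0, 0, 0, 0, 0.2]
    - [0, 0, 0, 0, 0, 0, -0.4]
    - [0, 0, 0, 0, 0, 0, -1]
    - [0, 0, 0, 0, 0, 0, -1]
    - [0, 0, 0, 0, 0, 0, -1]
    - [0, 0, 0, 0, 0, 0, -1]
    - [0, 0, 0, 0, 0, 0, -1]
    - [0, 0, 0, 0, 0, 0, -1]
    - [0, 0, 0, 0, 0, 0, -1]

```text
time: 23.93
tool_pos: [0.541, 0.02, 0.0669]
tool_rot: [0.0, 1.0, -0.0, 0.0]
contact_force: [-0.3, -0.9, 4.0]
gripper_width: 0.131
grasp_force: 58.4
```

Request:
move_arm:
  rows:
    - [0, 0, -1, 0, 0, 0, -1]
    - [0, 0, -2, 0, 0, 0, -1]
    - [0, 0, -3, 0, 0, 0, -1]
    - [0, 0, -3, 0, 0, 0, -1]
    - [0, 0, -3, 0, 0, 0, -1]
    - [0, 0, -3, 0, 0, 0, -1]
    - [0, 0, -2, 0, 0, 0, -1]
    - [-0.2, -1.5, 0, 0, 0, 0, -1]
    - [-0.4, -3, 0, 0, 0, 0, -1]
    - [-0.4, -3.5, 0, 0, 0, 0, -1]
    - [-0.4, -3.5, 0, 0, 0, 0, -1]
    - [-0.4, -3.5, 0, 0, 0, 0, -1]
    - [-0.4, -3.5, 0, 0, 0, 0, -1]
    - [-0.4, -3.5, 0, 0, 0, 0, -1]
    - [-0.4, -3.5, 0, 0, 0, 0, -1]
    - [-0.4, -3.5, 0, 0, 0, 0, -1]
    - [-0.4, -3.5, 0, 0, 0, 0, -1]
    - [-0.4, -2.5, 0, 0, 0, 0, -1]
    - [-0.3, -1.5, 0, 0, 0, 0, -1]
    - [-0.1, -0.9, 0, 0, 0, 0, -1]

```text
time: 25.6
tool_pos: [0.4937, 0.3956, 0.236]
tool_rot: [0.0, 1.0, 0.001, -0.0]
contact_force: [-0.3, -0.5, -0.7]
gripper_width: 0.13
grasp_force: 58.6
```

Request:
move_arm:
  rows:
    - [0, 0, 0, 0, 0, 0, -1]
    - [0, 0, 0, 0, 0, 0, -1]

```text
time: 25.77
tool_pos: [0.4948, 0.3934, 0.2361]
tool_rot: [0.001, 1.0, -0.0, -0.0]
contact_force: [-0.3, -0.3, -0.5]
gripper_width: 0.135
grasp_force: 58.6
```

```bash
python3 - <<'E'
from h import *
from plant import manip
f=manip.grab_frame("scene");p=manip.state()["tool_pos"];print(p)
q=proj(f,p-[0,0,.067]);x,y=[int(v) for v in q];x0=min(max(x-100,0),440);y0=max(y-100,0);print(3*(q-[x0,y0]),3*(proj(f,p-[0,0,.025])-[x0,y0]),x0,y0)
cv2.imwrite("pics/s6.png",cv2.resize(f["img"][y0:y0+200,x0:x0+200],None,fx=3,fy=3))
E
```

```text
[0.49495518 0.39295277 0.23620939]
[348.55326261 301.2905779 ] [377.61962307 256.02874686] 440 155
```

View pics/s6.png

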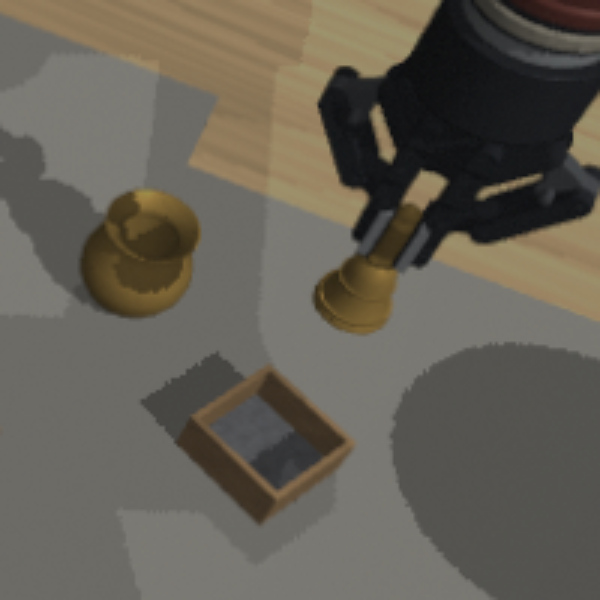

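Bell_1 is in hand at (352,305) against a projected (348,301), over box_1. Lower.

Request:
move_arm:
  rows:
    - [0, 0, 1, 0, 0, 0, -1]
    - [0, 0, 2, 0, 0, 0, -1]
    - [0, 0, 2, 0, 0, 0, -1]
    - [0, 0, 2, 0, 0, 0, -1]
    - [0, 0, 2, 0, 0, 0, -1]
    - [0, 0, 2, 0, 0, 0, -1]
    - [0, 0, 2, 0, 0, 0, -1]
    - [0, 0, 1.3, 0, 0, 0, -1]
    - [0, 0, 0.8, 0, 0, 0, -1]
    - [0, 0, 0.5, 0, 0, 0, -1]
    - [0, 0, 0.2, 0, 0, 0, -1]
    - [0, 0, 0.1, 0, 0, 0, -1]
    - [0, 0, 0.1, 0, 0, 0, -1]
    - [0, 0, 0, 0, 0, 0, -1]
    - [0, 0, 0, 0, 0, 0, -1]

```text
time: 27.07
tool_pos: [0.4951, 0.3945, 0.0773]
tool_rot: [-0.0, 1.0, -0.0, 0.001]
contact_force: [0.2, -0.1, -0.4]
gripper_width: 0.134
grasp_force: 58.6
```

Request:
move_arm:
  rows:
    - [0, 0, 0.1, 0, 0, 0, -1]
    - [0, 0, 0.1, 0, 0, 0, -1]
    - [0, 0, 0.1, 0, 0, 0, -1]
    - [0, 0, 0.1, 0, 0, 0, -1]
    - [0, 0, 0, 0, 0, 0, -1]
    - [0, 0, 0.1, 0, 0, 0, -1]
    - [0, 0, 0, 0, 0, 0, -1]

```text
time: 27.65
tool_pos: [0.495, 0.3943, 0.073]
tool_rot: [0.0, 1.0, -0.0, 0.0]
contact_force: [-3.8, -2.7, 8.7]
gripper_width: 0.132
grasp_force: 59.5
```

Contact. Release and rise.

Request:
move_arm:
  rows:
    - [0, 0, 0, 0, 0, 0, -0.6]
    - [0, 0, 0, 0, 0, 0, -0.3]
    - [0, 0, 0, 0, 0, 0, 0.2]
    - [0, 0, 0, 0, 0, 0, 1]
    - [0, 0, 0, 0, 0, 0, 1]
    - [0, 0, 0, 0, 0, 0, 1]
    - [0, 0, -1, 0, 0, 0, 1]
    - [0, 0, -2, 0, 0, 0, 1]
    - [0, 0, -3, 0, 0, 0, 1]
    - [0, 0, -3, 0, 0, 0, 1]
    - [0, 0, -3, 0, 0, 0, 1]
    - [0, 0, -3, 0, 0, 0, 1]
    - [0, 0, -3, 0, 0, 0, 1]
    - [-2, -3, 0, 0, 0, 0, 1]
    - [-2, -3, 0, 0, 0, 0, 1]
    - [-1, -3, 0, 0, 0, 0, 1]
    - [0, -3, 0, 0, 0, 0, 1]
    - [0, -3, 0, 0, 0, 0, 1]
    - [0, 0, 0, 0, 0, 0, 1]
    - [0, 0, 0, 0, 0, 0, 1]

```text
time: 29.32
tool_pos: [0.4442, 0.5451, 0.2514]
tool_rot: [0.0, 1.0, 0.001, -0.0]
contact_force: [-0.3, -0.1, 0.4]
gripper_width: 0.996
grasp_force: 0.0
```

```bash
python3 - <<'E'
from plant import manip
import cv2
cv2.imwrite("pics/s7.png",cv2.resize(manip.grab_frame("scene")["img"],(800,600)));cv2.imwrite("pics/t7.png",cv2.resize(manip.grab_frame("top")["img"][170:360,90:540],None,fx=1.75,fy=1.75))
E
```

```text
(no output)
```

View pics/s7.png

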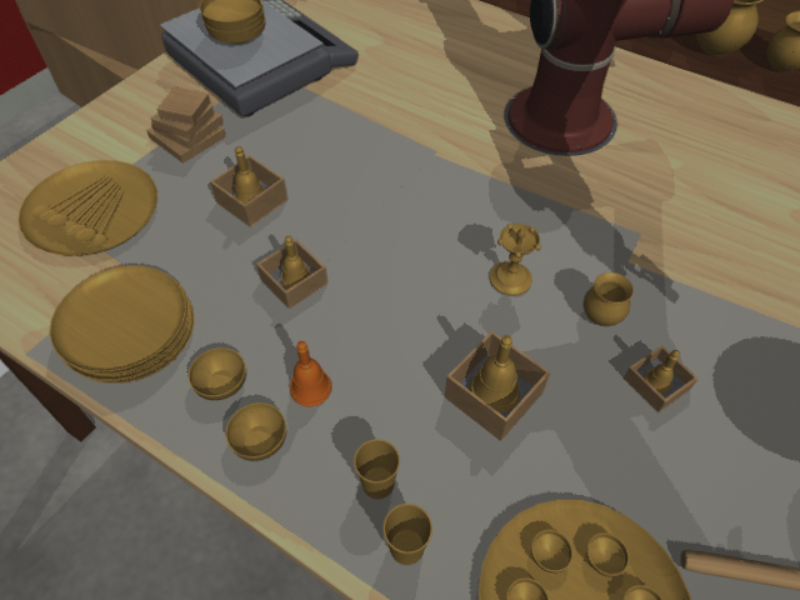

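View pics/t7.png

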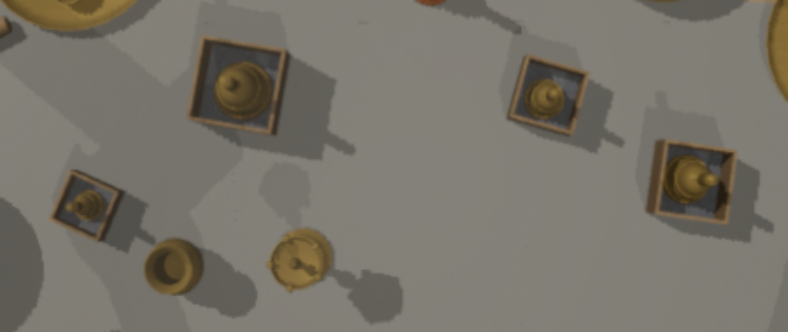

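All four bells stand centred in their own boxes. In the top crop they are at (88,205), (545,98), (690,178) and (242,88); lamp and pot have not moved. Hand in.

```bash
python3 - <<'E'
from h import *
from plant import manip
T=pickle.load(open("top0.pkl","rb"))
for p,z in (((73,207),.092),((550,90),.112),((710,181),.132),((232,85),.152)): print(cast(T,(90+p[0]/1.75,170+p[1]/1.75),z)[:2])
print(manip.job_done())
E
```

```text
[0.49418398 0.3913217 ]
[ 0.64441149 -0.1796554 ]
[ 0.53965949 -0.36799518]
[0.64044207 0.18949195]
the job is handed in; nothing more can be done
None
```

All four bells were set down upright in the boxes of their own size and the job is handed in at about 29 s. The last pictures show each bell centred to within about 11 mm and the lamp and water pot unmoved; no verdict was returned.

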